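Show a wad punch to the inspection camera before use

ROBOT

A 6-joint arm with a two-finger parallel gripper is mounted at the origin on the work surface. World frame = base frame: x ahead of the robot, y to its left, z up, the work surface at z = 0. Lengths are in m, angles in rad, forces in N, time in s.
With the tool pointing down it reaches from about 0.35 to 0.975 m from the base axis. Payload 17.4 kg.
Tool frame: the origin (TCP) lies at the very end of the fingers, on their centre line; the grasp point (between the pads) lies 19 mm behind it; z points along the fingers, y is the line along which they close (so a half turn about z gives the same grasp; the last joint's range is limited). The gripper opens to 85 mm and grips with 20 to 120 N. Pads are 22 mm wide; open, the fingers measure 114 mm over their backs; the gripper's body (76 mm by 85 mm) begins 54 mm behind the grasp point. The pads swing forward as they close: fully open they stand 13 mm farther back than shut.
Start: joints at [-1.33, 0.116, 1.442, -0, 1.584, -0.038], TCP at [0.186, -0.649, 0.231] pointing down, gripper open.
Joint ranges: [-2.83, 2.83], [-0.83, 2.19], [0.07, 2.5], [-1.14, 4.28], [0.01, 3], [-2.97, 2.97]. Speed limits (rad/s): [1.89, 1.89, 2.22, 3.14, 3.14, 3.14].

INTERFACE

Orientations are given as a unit quaternion [x, y, z, w].
In Python, from plant import bot, snapshot, workorder gives the robot as it stands.
- The arm moves only by the tool arm_command, never from a script. Its argument "moves" is a list of rows, each a list of 6 numbers: the shift along the world's x, y, z in mm, then the turn, a rotation vector about the world's x, y, z in degrees. In form: [[dx, dy, dz, rx, ry, rz], ...]. A call has 1 to 5 rows; each row shifts and turns the commanded pose from where the row before left it; what a row does not reach is not made up. A row lasts 1/12 s, in which the tool goes at most 41.7 mm and 7.16 degrees, less where a joint would pass 70% of its speed; a pose out of reach is approached as far as the arm can. A call is refused whole if a number of a shift passes 41.7 or a number of a turn 7.16, either way. A call with a gripper value outside its range is refused whole. "fingers" is the opening, from -1 (shut) to 1 (fully open), set as the call begins (left out, the last holds). The fingers move at their own pace and stop on an object; the grip force is fixed at half the most. Time passes only in rows, so rows that do not move let the fingers close. It gives the time, the measured TCP pose, the force, the opening and the grip force at its end, in the units of the state.
- bot.get_obs(): the state, without advancing time (a new reading comes with each control period).
- snapshot(name): name is "scene" or "top" or "wrist"; returns a dict with "color" (480x640x3 uint8, blue, green, red), "camera_matrix" (3x3 intrinsics, pixels), "D" ([k1, k2, p1, p2, k3] as OpenCV has them; the pictures are not rectified), "rvec" (rotation vector, rad) and "tvec" (3), from world to camera coordinates, as OpenCV has them. Camera axes: x right, y down, z forward; pixel columns grow to the right and rows downward; lengths in m; the calibration is good to about 2 mm. A picture is of the moment at which its call begins. There is no depth.
- workorder.finish_job(): hands the job in; it is judged then, once.
The state is a dict: "t": time; "qpos": joint angles; "qd": joint speeds; "effort": joint torques, N m; "eef_pos": TCP position; "tcp_rot": TCP orientation; "contact_force": force on the tool from outside, world axes, zero at the start; "moment": the same for the moment, N m; "finger_gap": finger opening in m; "grasp_force": force on a finger pad.
Only numpy, scipy, OpenCV 4.12 (cv2) and the standard library are available. Lean on these libraries where they do the work, as an engineer would, in place of code of your own. Each camera call takes 0.05 s, during which the arm holds its last target. There are 200 camera calls.

TASK

Check the wad punch (the tall hollow tool with the window in its side) for damage: draw it up out of its block and hold it upright in front of the inspection camera's lens, about 10 cm off, first with the window facing the lens and then, after half a turn, with the plain back facing it, keeping each view still for a second. Then tip the punch so that its round cutting edge at the bottom end looks into the lens from about the same distance, and finish there, still holding it in the gripper, steady and in the air, for the picture. Do not let the punch strike the camera, and leave the other things as they are.

Things in the scene. Friction and masses are not known exactly. Their poses are not given: they have to be found in the camera images.
- block: dark wooden tool block, fixed, 90 x 250 x 45 mm high, origin at the centre of its underside on the bench, z up. Three round sockets in a row along its own y axis, at y = -75, 0 and +75 mm, 33 mm wide and 37 mm deep (floor 8 mm above the bench). The punch and two drifts stand in them, in any order.
- punch: steel wad punch, 0.4 kg, 130 mm long, upright in the block, cutting edge down. Origin at the centre of the edge, z up along the punch to its head. Round body 30 mm across up to z = 85 mm (24 at the edge); above it, from z = 92 to 130 mm, a plain round shank 22 mm across: grip it here from above. Own +x points out through the window, -x is the back. Centre of mass near z = 70 mm.
- punch_mid (a point): point on the punch's axis at mid-height of the window, 61 mm above the cutting edge; the window, 22 mm wide, is cut in the body's +x side from z = 45 to 77 mm, just above the block, and at the start looks roughly away from the robot
- punch_edge (a point): centre of the punch's cutting edge (its origin)
- camera_stand: steel foot of the inspection camera, fixed on the bench, 130 x 100 x 14 mm, with a yoke 100 mm high that carries the barrel. Origin on the bench right below the lens; x is the level direction in which the camera looks (roughly towards the robot); foot and yoke reach from x = -115 to +15 mm.
- camera_head: barrel of the inspection camera, 100 mm long, with a white ring light (54 mm across) round its lens. Origin at the centre of the lens's front, 110 mm above the bench. x is the line of sight, out of the lens, towards the robot, rising at 35 degrees from level; y is level. A point 100 mm before the lens is thus 82 mm off horizontally and 167 mm above the bench.
- drift_a: bystander: solid steel bearing drift, 30 mm across with a thinner 22 mm top, 80 mm tall, no window, standing in the block. Origin at the centre of its lower end.
- drift_b: bystander: solid steel bearing drift, 30 mm across, 70 mm tall, no window, standing in the block. Origin at the centre of its lower end.
- hammer: bystander: hammer lying on the bench, 300 mm long along its x axis, on the robot's left
- can: bystander: closed green can, 60 mm across, 100 mm high, standing on the bench on the robot's right, origin at the centre of its underside

How it is judged:
On the way, in this order (a step that is already met when the one before it is completed fails the run):
1. the punch is drawn clear of the block, held in the fingers (height (world z) of punch_edge above 0.055 m and contact force between the fingers and punch above 1 N), for 0.2 s.
2. the punch is held still before the lens with its window side facing it (x of punch_mid in the frame of camera_head between 0.06 and 0.16 m and y of punch_mid in the frame of camera_head between -0.035 and 0.035 m and z of punch_mid in the frame of camera_head between -0.04 and 0.04 m and x of camera_head in the frame of punch above 0.04 m and angle between the x axis of punch and the x axis of camera_head, either way round below 0.8 rad and angle between punch's own z axis and vertical below 0.35 rad and linear speed of punch below 0.03 m/s and angular speed of punch below 0.3 rad/s and contact force between the fingers and punch above 1 N), for 0.5 s.
3. after half a turn the punch is held still before the lens with its plain back facing it (x of punch_mid in the frame of camera_head between 0.06 and 0.16 m and y of punch_mid in the frame of camera_head between -0.035 and 0.035 m and z of punch_mid in the frame of camera_head between -0.04 and 0.04 m and x of camera_head in the frame of punch below -0.04 m and angle between the x axis of punch and the x axis of camera_head, either way round below 0.8 rad and angle between punch's own z axis and vertical below 0.35 rad and linear speed of punch below 0.03 m/s and angular speed of punch below 0.3 rad/s and contact force between the fingers and punch above 1 N), for 0.5 s.
At the end, for the whole second after the job is handed in: Held by the fingers alone, still, 80 mm or more above the bench; cutting edge towards the lens, 60 to 160 mm before it and within 35 mm sideways, 40 mm up or down of the line of sight, axis within 0.5 rad of that line; camera and block untouched by it, other things within 20 mm of their places (x of punch_edge in the frame of camera_head between 0.06 and 0.16 m and y of punch_edge in the frame of camera_head between -0.035 and 0.035 m and z of punch_edge in the frame of camera_head between -0.04 and 0.04 m and angle between the z axis of punch and the x axis of camera_head, either way round below 0.5 rad and z of camera_head in the frame of punch below -0.04 m and linear speed of punch below 0.02 m/s and angular speed of punch below 0.15 rad/s and height (world z) of punch_edge above 0.08 m and contact force between punch and camera_stand below 0.5 N and contact force between punch and block below 0.5 N and contact force between the fingers and punch above 1 N and contact force between punch and drift_a below 0.5 N and contact force between punch and drift_b below 0.5 N and contact force between punch and hammer below 0.5 N and contact force between punch and can below 0.5 N and distance of each of drift_a, drift_b, hammer, can from where it was at the start of the episode below 0.02 m); the arm keeps its last pose, push and grip.
It fails at once if the punch strikes the camera (contact force between punch and camera_stand above 2 N).
It fails at once if another thing is disturbed (distance of any of drift_a, drift_b, hammer, can from where it was at the start of the episode above 0.03 m).
It also fails if it takes over 61 s, if anything falls off the work surface, if the arm or the gripper's body presses on something with over 40 N, if the wrist force passes 120 N, or if a joint passes its speed limit or range.

## Working session

There is one attempt and no reset: what is moved stays moved. The work goes in short steps, Python scripts to look and compute and a tool call to move; the robot and the scene stay as the last step left them, time stands still between calls to the robot, and variables do not carry over. Pictures are saved under pics/ and viewed, at most 10 in all, crops included, and the job is handed in when it is done.

Besides the shell and the picture viewer there is one more tool, called after "Request:" as name(argument=value, ...), one argument or row to a line, values as JSON. arm_command: Moves the arm, as the interface text tells. Its arguments: {"type":"object","properties":{"moves":{"type":"array"},"fingers":{"type":"number"}},"required":["moves"]}

```bash
mkdir -p pics; ls; python3 - <<'E'
from plant import bot, snapshot
import cv2,pickle
d={}
for n in ("scene","top"):
    s=snapshot(n); d[n]=s; cv2.imwrite(f"pics/{n}0.png",s["color"])
    print(n,s["camera_matrix"].round(1).tolist(),s["D"],s["rvec"],s["tvec"])
pickle.dump(d,open("s0.pkl","wb"))
print(bot.get_obs())
E
```

```text
pics
scene [[616.6, 0.0, 315.4], [0.0, 616.6, 237.2], [0.0, 0.0, 1.0]] [-0.12106024  0.          0.          0.          0.        ] [ 2.04010871  0.71415482 -0.360269  ] [-0.46799218 -0.12247259  1.81521519]
top [[470.5, 0.0, 323.8], [0.0, 470.5, 237.8], [0.0, 0.0, 1.0]] [-0.0415938  0.         0.         0.         0.       ] [ 2.13026631 -2.13088254  0.18977424] [-0.01267719  0.5710701   1.03819984]
{'t': 0.1, 'qpos': array([-1.32981653e+00,  1.16442488e-01,  1.44220836e+00,  2.55928883e-05,
        1.58402202e+00, -3.78042440e-02]), 'qd': array([-5.83229764e-04,  4.15039042e-05, -1.49504471e-03,  8.76514311e-04,
       -1.12165611e-03, -2.00295633e-03]), 'effort': array([ 1.90605766e-03, -7.33660126e+01, -6.33788395e+01, -5.30500324e-05,
        5.20785019e-03,  5.62879995e-05]), 'eef_pos': array([ 0.1857039 , -0.64876496,  0.23062685]), 'tcp_rot': array([ 9.90300486e-01,  1.38941198e-01, -4.20442146e-05, -5.38617274e-04]), 'contact_force': array([-0.46914619, -0.74501609, -0.44472959]), 'moment': array([-0.0073658 , -0.04142515, -0.02447176]), 'grasp_force': 0.0, 'finger_gap': 0.08559242627584675}
```

View pics/scene0.png

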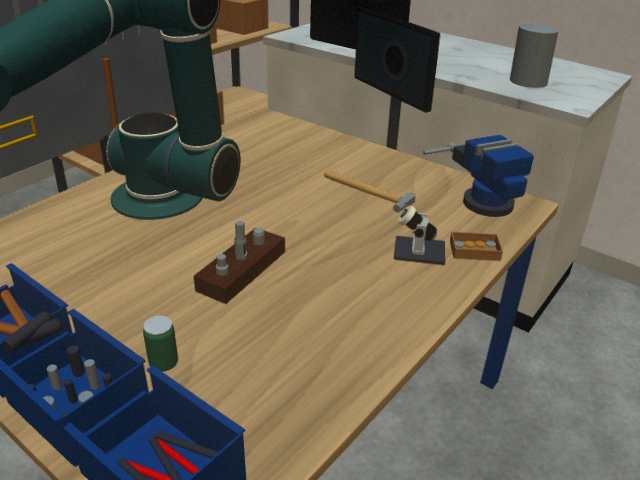

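View pics/top0.png

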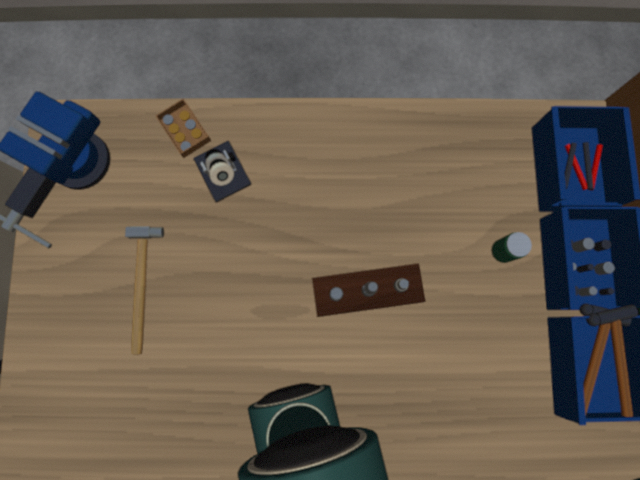

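The middle tool is the punch: its head is at about (371,287) in top and (240,225) in scene, and its window shows dark at (241,250) in scene. The lens ring is near (222,174) in top and (405,212) in scene. The hammer is at the left, and the can is at (515,247) in top.

```bash
cat > h.py <<'E'
import cv2,numpy as np,pickle
from scipy.spatial.transform import Rotation as R
def ray(s,uv):
    p=cv2.undistortPoints(np.array([[uv]],float),s["camera_matrix"],s["D"])[0,0]
    M=cv2.Rodrigues(np.array(s["rvec"],float))[0]; t=np.array(s["tvec"],float).ravel()
    d=M.T@np.r_[p,1]; return -M.T@t, d/np.linalg.norm(d)
def onz(s,uv,z):
    c,d=ray(s,uv); return c+d*(z-c[2])/d[2]
def tri(s1,u1,s2,u2):
    A=np.zeros((3,3));b=np.zeros(3);L=[]
    for s,u in((s1,u1),(s2,u2)):
        c,d=ray(s,u);P=np.eye(3)-np.outer(d,d);A+=P;b+=P@c;L.append((c,P))
    x=np.linalg.solve(A,b); return x,[np.linalg.norm(P@(x-c)) for c,P in L]
def proj(s,X):
    return cv2.projectPoints(np.array(X,float).reshape(-1,3),np.array(s["rvec"],float),np.array(s["tvec"],float),s["camera_matrix"],np.array(s["D"]))[0][:,0]
E
python3 - <<'E'
from h import *
d=pickle.load(open("s0.pkl","rb")); T,S=d["top"],d["scene"]
def box(s,roi,lo,hi):
    x0,y0,x1,y1=roi; im=s["color"][y0:y1,x0:x1]
    m=cv2.inRange(im,np.array(lo),np.array(hi)); m=cv2.morphologyEx(m,cv2.MORPH_CLOSE,np.ones((25,25)))
    c=max(cv2.findContours(m,0,2)[0],key=cv2.contourArea); r=cv2.minAreaRect(c)
    return cv2.boxPoints(r)+[x0,y0],r
b,r=box(T,(295,250,440,330),(0,0,0),(60,60,90)); print("block px",b.round(1).tolist(),r)
W=np.array([onz(T,p,0.045) for p in b]); print(W.round(4),W.mean(0), [np.linalg.norm(W[i]-W[i-1]).round(4) for i in range(4)])
hsv=cv2.cvtColor(T["color"],cv2.COLOR_BGR2HSV)
x0,y0,x1,y1=185,135,260,210
m=(T["color"][y0:y1,x0:x1].max(2)<75).astype(np.uint8)*255
m=cv2.morphologyEx(m,cv2.MORPH_CLOSE,np.ones((9,9)))
c=max(cv2.findContours(m,0,2)[0],key=cv2.contourArea); b=cv2.boxPoints(cv2.minAreaRect(c))+[x0,y0]
W=np.array([onz(T,p,0.014) for p in b]); print("stand",b.round(1).tolist(),W.round(4),W.mean(0),[np.linalg.norm(W[i]-W[i-1]).round(4) for i in range(4)])
big=lambda s,x,y,w,h,k:cv2.resize(s["color"][y:y+h,x:x+w],None,fx=k,fy=k,interpolation=cv2.INTER_CUBIC)
a=np.hstack([big(T,185,135,80,60,5),big(S,380,190,80,60,5)]); e=np.hstack([big(T,340,260,80,60,5),big(S,200,215,80,60,5)])
cv2.imwrite("pics/crops.png",np.vstack([a,e]))
E
```

```text
block px [[311.8, 277.7], [419.4, 263.0], [424.6, 301.6], [317.1, 316.2]] ((73.22210693359375, 39.628807067871094), (38.8675651550293, 108.54093933105469), 82.23483276367188)
[[ 0.4792  0.0147  0.045 ]
 [ 0.5129 -0.2334  0.045 ]
 [ 0.4246 -0.2423  0.045 ]
 [ 0.392   0.0025  0.045 ]] [ 0.45217137 -0.11462885  0.045     ] [np.float64(0.088), np.float64(0.2503), np.float64(0.0887), np.float64(0.247)]
stand [[181.8, 150.1], [218.4, 126.3], [254.4, 181.5], [217.8, 205.3]] [[0.7989 0.3399 0.014 ]
 [0.8616 0.2513 0.014 ]
 [0.7175 0.1569 0.014 ]
 [0.6576 0.2442 0.014 ]] [0.75888933 0.24804793 0.014     ] [np.float64(0.1707), np.float64(0.1086), np.float64(0.1722), np.float64(0.1059)]
```

View pics/crops.png

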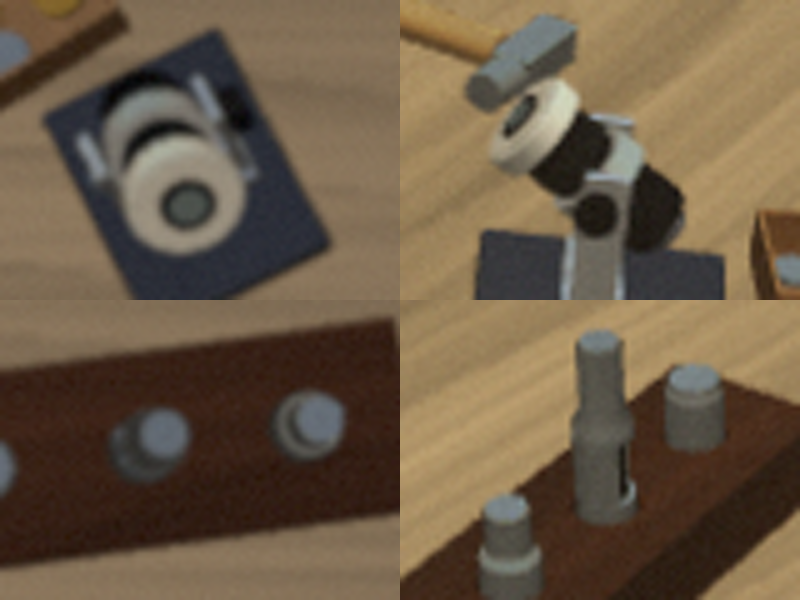

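Lens centre: top (223,176), scene (404,213). Punch head: top (373,286.6), scene (239.8,223.2). In the scene crop the window is on the right flank of the punch, with its left edge about 15 of 29.5 px right of the axis.

```bash
python3 - <<'E'
from h import *
d=pickle.load(open("s0.pkl","rb")); T,S=d["top"],d["scene"]
L,e=tri(T,(223,176),S,(404,213)); print("lens",L.round(4),e, onz(T,(223,176),.11).round(4),onz(S,(404,213),.11).round(4))
P,e=tri(T,(373,286.6),S,(239.8,223.2)); print("head",P.round(4),e,onz(T,(373,286.6),.138).round(4),onz(S,(239.8,223.2),.138).round(4))
C=np.array([onz(T,p,.014) for p in((194,159),(229,141),(251,183.6),(215,201))]);print(C.round(4))
for i in range(4): v=C[i]-C[i-1]; print(np.linalg.norm(v).round(4),np.degrees(np.arctan2(v[1],v[0])).round(1))
print("stand centre",C.mean(0))
c,_=ray(S,(240,250)); v=c-P; a=np.degrees(np.arctan2(v[1],v[0])); print("scene cam",c,"az from punch",a,"window az ~",a+77)
# can & hammer check
print("can top",onz(T,(519,246),.1).round(3),"hammer",onz(T,(137,352),.01).round(3),onz(T,(144,232),.02).round(3))
E
```

```text
lens [0.7028 0.2145 0.1096] [np.float64(0.0017574602747663431), np.float64(0.0017574602747662987)] [0.7012 0.2132 0.11  ] [0.7039 0.2159 0.11  ]
head [ 0.4532 -0.1146  0.1358] [np.float64(0.0013175473227383888), np.float64(0.0013175473227383533)] [ 0.4521 -0.1153  0.138 ] [ 0.4567 -0.1163  0.138 ]
[[0.7756 0.3082 0.014 ]
 [0.8224 0.2231 0.014 ]
 [0.7121 0.165  0.014 ]
 [0.6684 0.2515 0.014 ]]
0.1213 27.9
0.0971 -61.2
0.1246 -152.2
0.0969 116.8
stand centre [0.74463719 0.23695975 0.014     ]
scene cam [ 1.3324589  -0.98458456  0.88553313] az from punch -44.69508163415391 window az ~ 32.30491836584609
can top [ 0.544 -0.445  0.1  ] hammer [0.309 0.421 0.01 ] [0.591 0.418 0.02 ]
```

Request:
arm_command(
  moves=[
    [13,27,0,0,0,7],
    [13,27,0,0,0,7],
    [13,27,0,0,0,7],
    [13,27,0,0,0,7],
    [13,27,0,0,0,7],
  ],
  fingers=1,
)

```text
t: 0.52
eef_pos: [0.2511, -0.5125, 0.2308]
tcp_rot: [0.901, 0.433, 0.0, -0.0]
contact_force: [1.6, -0.6, 0.8]
finger_gap: 0.0852
grasp_force: 0.0
```

Request:
arm_command(
  moves=[
    [13,27,0,0,0,7],
    [13,27,0,0,0,7],
    [13,27,0,0,0,7],
    [13,27,0,0,0,7],
    [13,27,0,0,0,7],
  ],
)

```text
t: 0.93
eef_pos: [0.316, -0.3775, 0.231]
tcp_rot: [0.73, 0.684, 0.0, -0.0]
contact_force: [0.8, 0.2, -0.2]
finger_gap: 0.0854
grasp_force: 0.0
```

Request:
arm_command(
  moves=[
    [14,27,0,0,0,7],
    [14,27,0,0,0,7],
    [14,27,0,0,0,7],
    [14,27,0,0,0,7],
    [14,27,0,0,0,7],
  ],
)

```text
t: 1.35
eef_pos: [0.386, -0.2425, 0.2312]
tcp_rot: [0.49, 0.872, -0.0, -0.0]
contact_force: [-0.6, -1.0, 0.3]
finger_gap: 0.0854
grasp_force: 0.0
```

Request:
arm_command(
  moves=[
    [14,26,0,0,0,7],
    [14,26,0,0,0,7],
    [14,26,0,0,0,7],
    [14,26,0,0,0,7],
    [14,26,0,0,0,7],
  ],
)

```text
t: 1.77
eef_pos: [0.4561, -0.1124, 0.2312]
tcp_rot: [0.205, 0.979, -0.0, -0.0]
contact_force: [-0.2, -0.6, 0.2]
finger_gap: 0.0858
grasp_force: 0.0
```

Request:
arm_command(
  moves=[
    [0,0,0,0,0,0],
    [0,0,0,0,0,0],
  ],
)

```text
t: 1.93
eef_pos: [0.456, -0.1129, 0.2309]
tcp_rot: [0.207, 0.978, -0.0, -0.0]
contact_force: [-0.6, -0.9, 0.2]
finger_gap: 0.0853
grasp_force: 0.0
```

```bash
python3 - <<'E'
from h import *
from plant import bot, snapshot
s=snapshot("wrist"); pickle.dump(s,open("w1.pkl","wb")); cv2.imwrite("pics/w1.png",s["color"])
o=bot.get_obs(); print(o["t"],o["eef_pos"],o["qpos"].round(3)); print(R.from_quat(o["tcp_rot"]).as_matrix().round(3))
print(proj(s,[[.453,-.115,.138],[.453,-.115,.045]]), ray(s,(320,240))[0])
E
```

```text
1.9833 [ 0.45569001 -0.11371533  0.23103565] [-0.299 -0.343  1.863 -0.     1.622 -1.45 ]
[[-0.913  0.407 -0.001]
 [ 0.407  0.913 -0.   ]
 [ 0.001 -0.    -1.   ]]
[[316.88581101 239.0499107 ]
 [318.15458269 210.22890278]] [ 0.39223571 -0.08465147  0.37325316]
```

View pics/w1.png

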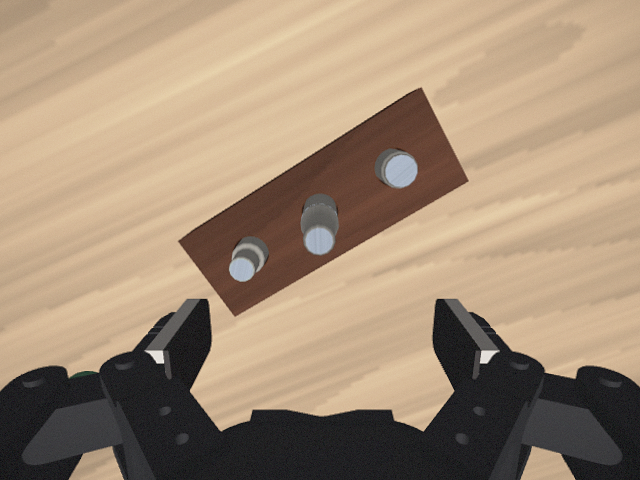

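The punch head shows at (319,240) in the wrist view, within 1 mm of its predicted place. I'll go down onto the shank.

Request:
arm_command(
  moves=[
    [-3,-1,-20,0,0,0],
    [0,0,-20,0,0,0],
    [0,0,-20,0,0,0],
    [0,0,-20,0,0,0],
    [0,0,-20,0,0,0],
  ],
)

```text
t: 2.4
eef_pos: [0.4521, -0.116, 0.1303]
tcp_rot: [0.21, 0.978, -0.0, 0.0]
contact_force: [-0.1, 0.8, 0.3]
finger_gap: 0.0847
grasp_force: 0.0
```

Request:
arm_command(
  moves=[
    [0,0,-14,0,0,0],
    [0,0,-10,0,0,0],
    [0,0,-4,0,0,0],
    [0,0,0,0,0,0],
  ],
)

```text
t: 2.73
eef_pos: [0.4523, -0.1154, 0.1028]
tcp_rot: [0.209, 0.978, 0.0, -0.0]
contact_force: [-1.2, 0.3, 0.6]
finger_gap: 0.0856
grasp_force: 0.0
```

Request:
arm_command(
  moves=[
    [0,0,0,0,0,0],
    [0,0,0,0,0,0],
    [0,0,0,0,0,0],
    [0,0,0,0,0,0],
    [0,0,0,0,0,0],
  ],
  fingers=-1,
)

```text
t: 3.15
eef_pos: [0.4529, -0.115, 0.1037]
tcp_rot: [0.208, 0.978, -0.0, 0.0]
contact_force: [0.6, 0.3, 0.0]
finger_gap: 0.0253
grasp_force: 0.0
```

Request:
arm_command(
  moves=[
    [0,0,0,0,0,0],
    [0,0,0,0,0,0],
    [0,0,0,0,0,0],
    [0,0,0,0,0,0],
    [0,0,0,0,0,0],
  ],
)

```text
t: 3.57
eef_pos: [0.453, -0.115, 0.1037]
tcp_rot: [0.208, 0.978, -0.0, 0.0]
contact_force: [-0.8, -0.4, 5.7]
finger_gap: 0.0204
grasp_force: 58.6
```

Request:
arm_command(
  moves=[
    [0,0,6,0,0,0],
    [0,0,10,0,0,0],
    [0,0,12,0,0,0],
    [0,0,12,0,0,0],
    [0,0,12,0,0,0],
  ],
)

```text
t: 3.98
eef_pos: [0.4528, -0.115, 0.157]
tcp_rot: [0.208, 0.978, -0.0, 0.0]
contact_force: [-0.0, -0.1, -3.7]
finger_gap: 0.0199
grasp_force: 58.8
```

Request:
arm_command(
  moves=[
    [0,0,14,0,0,0],
    [0,0,14,0,0,0],
    [0,0,14,0,0,0],
    [0,0,12,0,0,0],
    [0,0,4,0,0,0],
  ],
)

```text
t: 4.4
eef_pos: [0.4533, -0.1151, 0.2159]
tcp_rot: [0.208, 0.978, -0.0, 0.001]
contact_force: [0.9, -0.4, -3.2]
finger_gap: 0.0202
grasp_force: 59.0
```

Request:
arm_command(
  moves=[
    [0,0,0,0,0,0],
    [0,0,0,0,0,0],
    [0,0,0,0,0,0],
  ],
)

```text
t: 4.65
eef_pos: [0.4525, -0.1149, 0.2124]
tcp_rot: [0.208, 0.978, 0.0, -0.001]
contact_force: [-0.5, 0.6, -4.3]
finger_gap: 0.0204
grasp_force: 58.9
```

```bash
python3 - <<'E'
from h import *
from plant import bot, snapshot
o=bot.get_obs(); print(o["t"],o["eef_pos"],o["qpos"].round(3))
S=snapshot("scene");T=snapshot("top");pickle.dump((S,T),open("s1.pkl","wb"))
p=o["eef_pos"]; u,v=proj(S,[p-[0,0,.05]])[0].astype(int); print(u,v)
k=7; a=cv2.resize(S["color"][v-42:v+43,u-28:u+29],None,fx=k,fy=k,interpolation=2)
u,v=proj(T,[p-[0,0,.05]])[0].astype(int); b=cv2.resize(T["color"][v-42:v+43,u-28:u+29],None,fx=k,fy=k,interpolation=2)
cv2.imwrite("pics/lift.png",np.hstack([a,b]))
E
```

```text
4.65 [ 0.45250539 -0.11487491  0.21241138] [-0.303 -0.345  1.894 -0.     1.593 -1.455]
238 213
```

View pics/lift.png

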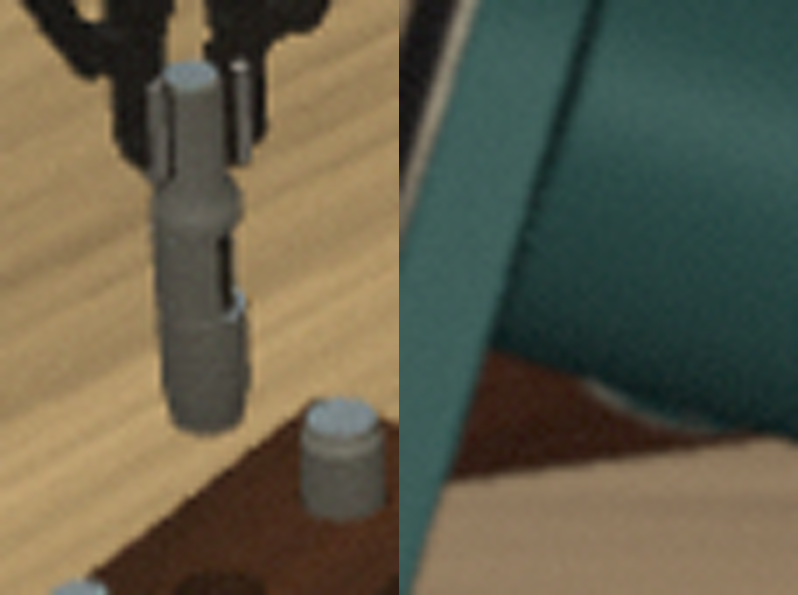

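The punch is upright and clear of the block. The window's left edge is 17/43 of a radius right of the axis, so its azimuth is about 25–32°, and facing the lens needs about 28°. No turn is needed for the first view.

Request:
arm_command(
  moves=[
    [6,10,0,0,0,0],
    [12,20,0,0,0,0],
    [16,26,0,0,0,0],
    [16,26,0,0,0,0],
    [16,26,0,0,0,0],
  ],
)

```text
t: 5.17
eef_pos: [0.5194, -0.0051, 0.213]
tcp_rot: [0.208, 0.978, 0.0, -0.0]
contact_force: [0.4, -1.4, -2.3]
finger_gap: 0.0205
grasp_force: 59.2
```

Request:
arm_command(
  moves=[
    [16,26,0,0,0,0],
    [16,26,0,0,0,0],
    [16,26,0,0,0,0],
    [16,26,-3,0,0,0],
    [14,23,-3,0,0,0],
  ],
)

```text
t: 5.58
eef_pos: [0.5975, 0.1226, 0.2067]
tcp_rot: [0.208, 0.978, 0.0, -0.0]
contact_force: [0.2, -0.2, -3.5]
finger_gap: 0.0208
grasp_force: 59.2
```

Request:
arm_command(
  moves=[
    [12,20,-3,0,0,0],
    [10,17,-1,0,0,0],
    [8,13,0,0,0,0],
    [4,6,0,0,0,0],
    [0,0,0,0,0,0],
  ],
)

```text
t: 6.0
eef_pos: [0.6311, 0.1772, 0.2028]
tcp_rot: [0.208, 0.978, -0.0, -0.0]
contact_force: [0.8, -0.2, -3.3]
finger_gap: 0.0207
grasp_force: 59.3
```

Request:
arm_command(
  moves=[
    [0,0,0,0,0,0],
    [0,0,0,0,0,0],
    [0,0,0,0,0,0],
    [0,0,0,0,0,0],
    [0,0,0,0,0,0],
  ],
)

```text
t: 6.42
eef_pos: [0.6306, 0.1755, 0.2036]
tcp_rot: [0.208, 0.978, 0.0, 0.0]
contact_force: [0.1, -0.2, -3.3]
finger_gap: 0.02
grasp_force: 59.3
```

```bash
python3 - <<'E'
from h import *
from plant import bot, snapshot
o=bot.get_obs(); print(o["t"],o["eef_pos"],o["qpos"].round(3)); p=o["eef_pos"]
S=snapshot("scene");T=snapshot("top");pickle.dump((S,T),open("s2.pkl","wb"))
u,v=proj(S,[p-[0,0,.05]])[0].astype(int);print(u,v)
k=5; a=cv2.resize(S["color"][v-60:v+60,u-40:u+40],None,fx=k,fy=k,interpolation=2)
u,v=proj(T,[p-[0,0,.05]])[0].astype(int);print(u,v); b=cv2.resize(T["color"][v-60:v+60,u-40:u+40],None,fx=k,fy=k,interpolation=2)
cv2.imwrite("pics/v1.png",np.hstack([a,b]))
E
```

```text
6.4167 [0.630645   0.17554743 0.20360672] [ 0.233  0.08   1.525 -0.     1.536 -0.918]
372 194
235 201
```

View pics/v1.png

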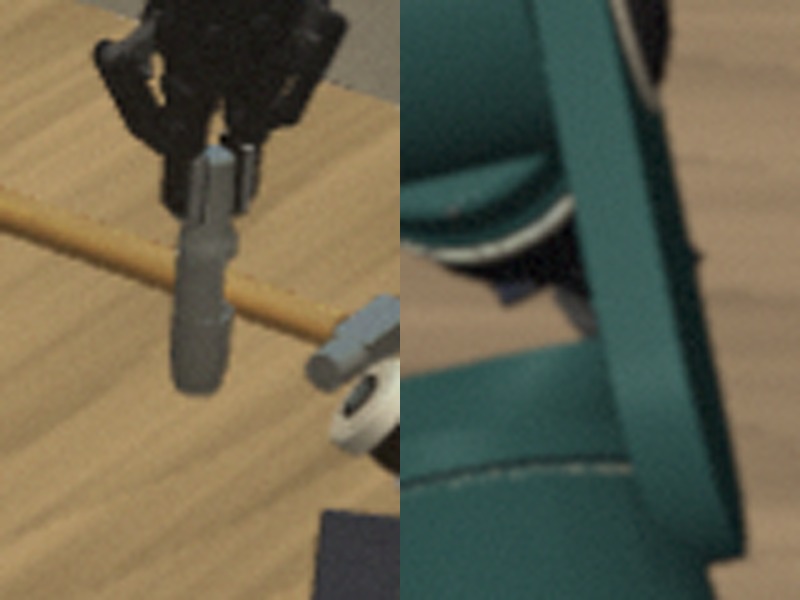

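The window shows as a notch on the right flank, at about crop (225,290), and faces the lens. I'll hold, then make the half turn.

Request:
arm_command(
  moves=[
    [0,0,0,0,0,0],
    [0,0,0,0,0,0],
    [0,0,0,0,0,0],
    [0,0,0,0,0,0],
    [0,0,0,0,0,0],
  ],
)

```text
t: 6.93
eef_pos: [0.6308, 0.1761, 0.2033]
tcp_rot: [0.208, 0.978, -0.0, -0.0]
contact_force: [-0.0, 0.2, -3.0]
finger_gap: 0.0204
grasp_force: 59.3
```

Request:
arm_command(
  moves=[
    [0,0,0,0,0,0],
    [0,0,0,0,0,0],
    [0,0,0,0,0,0],
    [0,0,0,0,0,0],
    [0,0,0,0,0,0],
  ],
)

```text
t: 7.35
eef_pos: [0.6307, 0.1761, 0.2033]
tcp_rot: [0.208, 0.978, -0.0, -0.0]
contact_force: [-0.3, -0.1, -3.6]
finger_gap: 0.02
grasp_force: 59.3
```

Request:
arm_command(
  moves=[
    [0,0,0,0,0,-3],
    [0,0,0,0,0,-6],
    [0,0,0,0,0,-7],
    [0,0,0,0,0,-7],
    [0,0,0,0,0,-7],
  ],
)

```text
t: 7.77
eef_pos: [0.6308, 0.176, 0.2033]
tcp_rot: [0.457, 0.89, -0.0, -0.0]
contact_force: [0.4, -0.2, -3.8]
finger_gap: 0.02
grasp_force: 59.3
```

Request:
arm_command(
  moves=[
    [0,0,0,0,0,-7],
    [0,0,0,0,0,-7],
    [0,0,0,0,0,-7],
    [0,0,0,0,0,-7],
    [0,0,0,0,0,-7],
  ],
)

```text
t: 8.18
eef_pos: [0.6307, 0.1761, 0.2033]
tcp_rot: [0.703, 0.711, -0.0, -0.0]
contact_force: [0.1, -0.7, -4.9]
finger_gap: 0.0206
grasp_force: 59.3
```

Request:
arm_command(
  moves=[
    [0,0,0,0,0,-7],
    [0,0,0,0,0,-7],
    [0,0,0,0,0,-7],
    [0,0,0,0,0,-7],
    [0,0,0,0,0,-7],
  ],
)

```text
t: 8.6
eef_pos: [0.6307, 0.1761, 0.2033]
tcp_rot: [0.884, 0.467, 0.0, -0.0]
contact_force: [0.2, 0.1, -3.4]
finger_gap: 0.0205
grasp_force: 59.3
```

Request:
arm_command(
  moves=[
    [0,0,0,0,0,-7],
    [0,0,0,0,0,-7],
    [0,0,0,0,0,-7],
    [0,0,0,0,0,-7],
    [0,0,0,0,0,-7],
  ],
)

```text
t: 9.02
eef_pos: [0.6308, 0.1761, 0.2033]
tcp_rot: [0.984, 0.179, 0.0, -0.0]
contact_force: [0.3, 0.4, -3.4]
finger_gap: 0.0201
grasp_force: 59.3
```

Request:
arm_command(
  moves=[
    [0,0,0,0,0,-7],
    [0,0,0,0,0,-7],
    [0,0,0,0,0,-7],
    [0,0,0,0,0,-7],
    [0,0,0,0,0,-7],
  ],
)

```text
t: 9.43
eef_pos: [0.6307, 0.1761, 0.2033]
tcp_rot: [0.992, -0.125, 0.0, -0.0]
contact_force: [-0.4, -1.3, -3.2]
finger_gap: 0.0202
grasp_force: 59.3
```

Request:
arm_command(
  moves=[
    [0,0,0,0,0,-6],
    [0,0,0,0,0,-4],
    [0,0,0,0,0,0],
    [0,0,0,0,0,0],
    [0,0,0,0,0,0],
  ],
)

```text
t: 9.85
eef_pos: [0.6308, 0.1761, 0.2033]
tcp_rot: [0.978, -0.207, 0.0, -0.0]
contact_force: [-0.4, -0.1, -3.5]
finger_gap: 0.0205
grasp_force: 59.3
```

```bash
python3 - <<'E'
from h import *
from plant import bot, snapshot
o=bot.get_obs(); print(o["t"],o["eef_pos"],o["tcp_rot"].round(3),o["qpos"].round(3)); p=o["eef_pos"]
S=snapshot("scene")
u,v=proj(S,[p-[0,0,.05]])[0].astype(int);print(u,v)
cv2.imwrite("pics/v2.png",cv2.resize(S["color"][v-60:v+60,u-40:u+40],None,fx=5,fy=5,interpolation=2))
E
```

```text
9.85 [0.63075552 0.17605429 0.20332035] [ 0.978 -0.207  0.    -0.   ] [ 0.233  0.081  1.524 -0.     1.536  2.221]
372 194
```

View pics/v2.png

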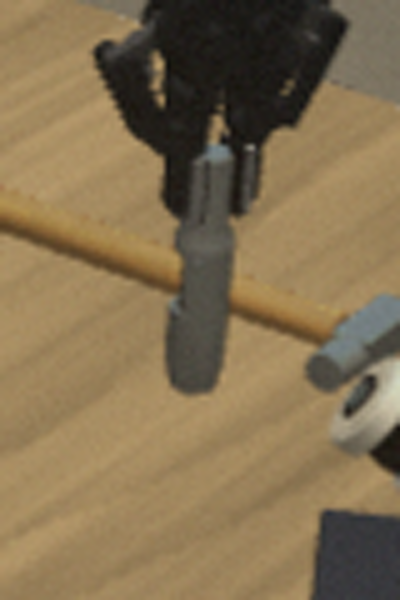

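The notch is now on the far left flank at crop (175,305), so the plain back faces the lens. I'll hold, then retreat and roll the fingers to line up with the tipping plane, then tip.

Request:
arm_command(
  moves=[
    [0,0,0,0,0,0],
    [0,0,0,0,0,0],
    [0,0,0,0,0,0],
    [0,0,0,0,0,0],
    [0,0,0,0,0,0],
  ],
)

```text
t: 10.32
eef_pos: [0.6307, 0.176, 0.2033]
tcp_rot: [0.978, -0.208, -0.0, 0.0]
contact_force: [0.9, 0.7, -2.7]
finger_gap: 0.0204
grasp_force: 59.3
```

Request:
arm_command(
  moves=[
    [0,0,0,0,0,0],
    [0,0,0,0,0,0],
    [0,0,0,0,0,0],
    [0,0,0,0,0,0],
    [0,0,0,0,0,0],
  ],
)

```text
t: 10.73
eef_pos: [0.6307, 0.1761, 0.2033]
tcp_rot: [0.978, -0.208, -0.0, -0.0]
contact_force: [-0.1, -0.4, -3.1]
finger_gap: 0.0201
grasp_force: 59.3
```

Request:
arm_command(
  moves=[
    [0,0,0,0,0,0],
    [0,0,0,0,0,0],
    [0,0,0,0,0,0],
    [0,0,0,0,0,0],
    [0,0,0,0,0,0],
  ],
)

```text
t: 11.15
eef_pos: [0.6308, 0.176, 0.2033]
tcp_rot: [0.978, -0.208, 0.0, -0.0]
contact_force: [-0.5, 0.3, -3.7]
finger_gap: 0.0202
grasp_force: 59.3
```

Request:
arm_command(
  moves=[
    [-3,-1.5,1.5,0,0,4],
    [-3,-1.5,1.5,0,0,7],
    [-3,-1.5,1.5,0,0,7],
    [-3,-1.5,1.5,0,0,7],
    [-3,-1.5,1.5,0,0,7],
  ],
)

```text
t: 11.57
eef_pos: [0.6156, 0.1685, 0.2109]
tcp_rot: [0.997, 0.073, -0.0, 0.0]
contact_force: [0.6, 0.5, -2.8]
finger_gap: 0.0203
grasp_force: 59.3
```

Request:
arm_command(
  moves=[
    [-3,-1.5,1.5,0,0,7],
    [-3,-1.5,1.5,0,0,7],
    [-3,-1.5,1.5,0,0,7],
    [-3,-1.5,1.5,0,0,7],
    [-3,-1.5,1.5,0,0,7],
  ],
)

```text
t: 11.98
eef_pos: [0.6006, 0.161, 0.2184]
tcp_rot: [0.929, 0.369, 0.0, 0.0]
contact_force: [-0.3, 0.4, -3.1]
finger_gap: 0.02
grasp_force: 59.3
```

Request:
arm_command(
  moves=[
    [-3,-1.5,1.5,0,0,7],
    [-3,-1.5,1.5,0,0,7],
    [-3,-1.5,1.5,0,0,7],
    [-3,-1.5,1.5,0,0,7],
    [-3,-1.5,1.5,0,0,7],
  ],
)

```text
t: 12.4
eef_pos: [0.5856, 0.1535, 0.2259]
tcp_rot: [0.775, 0.632, 0.0, 0.0]
contact_force: [-0.3, 0.1, -3.3]
finger_gap: 0.0203
grasp_force: 59.3
```

Request:
arm_command(
  moves=[
    [-3,-1.5,1.5,0,0,7],
    [-3,-1.5,1.5,0,0,7],
    [-3,-1.5,1.5,0,0,7],
    [-3,-1.5,1.5,0,0,7],
    [-3,-1.5,1.5,0,0,3],
  ],
)

```text
t: 12.82
eef_pos: [0.5706, 0.146, 0.2335]
tcp_rot: [0.578, 0.816, 0.0, 0.0]
contact_force: [0.3, 0.4, -3.8]
finger_gap: 0.0204
grasp_force: 59.3
```

Request:
arm_command(
  moves=[
    [0,0,0,1.6,-3.1,0],
    [0,0,0,2.3,-4.4,0],
    [0,0,0,2.3,-4.4,0],
    [0,0,0,2.3,-4.4,0],
    [0,0,0,2.3,-4.4,0],
  ],
)

```text
t: 13.23
eef_pos: [0.5708, 0.146, 0.2338]
tcp_rot: [0.569, 0.797, 0.182, 0.093]
contact_force: [-0.9, -0.3, -4.0]
finger_gap: 0.0201
grasp_force: 59.5
```

Request:
arm_command(
  moves=[
    [0,0,0,2.3,-4.4,0],
    [0,0,0,2.3,-4.4,0],
    [0,0,0,2.3,-4.4,0],
    [0,0,0,2.3,-4.4,0],
    [0,0,0,1.6,-3.1,0],
  ],
)

```text
t: 13.65
eef_pos: [0.5702, 0.1457, 0.233]
tcp_rot: [0.533, 0.747, 0.355, 0.181]
contact_force: [0.3, 0.3, -3.3]
finger_gap: 0.0197
grasp_force: 59.5
```

Request:
arm_command(
  moves=[
    [0,0,0,0,0,0],
    [0,0,0,0,0,0],
    [0,0,0,0,0,0],
  ],
)

```text
t: 13.9
eef_pos: [0.5709, 0.1461, 0.234]
tcp_rot: [0.533, 0.748, 0.353, 0.179]
contact_force: [-0.5, 0.6, -3.5]
finger_gap: 0.0201
grasp_force: 59.6
```

```bash
python3 - <<'E'
from h import *
from plant import bot, snapshot
o=bot.get_obs(); p=o["eef_pos"]; z=R.from_quat(o["tcp_rot"]).as_matrix()[:,2]
print(o["t"],p.round(4),z.round(3),o["qpos"].round(3))
a=np.radians(27.8); cx=np.array([-np.cos(a)*.819,-np.sin(a)*.819,.574]); cy=np.cross([0,0,1],cx);cy/=np.linalg.norm(cy); cz=np.cross(cx,cy)
e=p+z*.0955; L=np.array([.703,.2145,.11]); print("edge",e.round(4),"in cam",[(float((e-L)@k)) for k in(cx,cy,cz)],"angle",np.arccos(-z@cx))
S=snapshot("scene"); T=snapshot("top")
print(proj(S,[e,p-z*.0345]),proj(T,[e,p-z*.0345]))
u,v=proj(S,[e])[0].astype(int)
A=cv2.resize(S["color"][v-60:v+60,u-40:u+40],None,fx=5,fy=5,interpolation=2);print(u-40,v-60)
u,v=proj(T,[e])[0].astype(int);print(u-40,v-60)
cv2.imwrite("pics/v3.png",np.hstack([A,cv2.resize(T["color"][v-60:v+60,u-40:u+40],None,fx=5,fy=5,interpolation=2)]))
E
```

```text
13.9 [0.5709 0.1461 0.234 ] [ 0.644  0.336 -0.687] [ 0.06  -0.526  2.13   0.42   0.815 -0.446]
edge [0.6325 0.1782 0.1684] in cam [0.09848300147804023, -0.0007478223806599571, 0.002250079111184501] angle 0.14519282296318525
[[373.68709911 189.11145603]
 [337.47641142 152.41986185]] [[232.62827953 199.07581994]
 [245.39279984 230.24978414]]
333 129
192 139
```

View pics/v3.png

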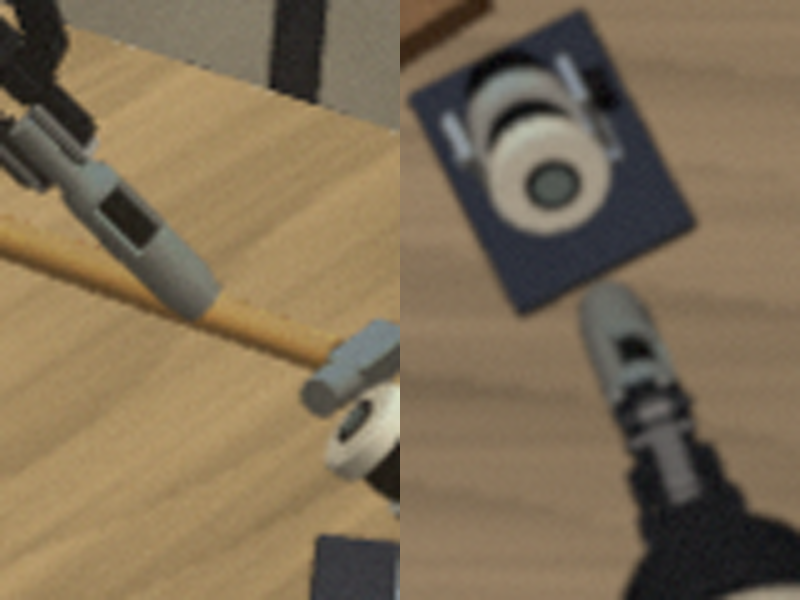

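The cutting edge is at scene crop (202,297) and top crop (605,292), matching the predicted place 98 mm before the lens and on the line of sight. I'll let it settle and hand in.

Request:
arm_command(
  moves=[
    [0,0,0,0,0,0],
    [0,0,0,0,0,0],
    [0,0,0,0,0,0],
    [0,0,0,0,0,0],
    [0,0,0,0,0,0],
  ],
)

```text
t: 14.42
eef_pos: [0.5708, 0.1461, 0.2333]
tcp_rot: [0.533, 0.747, 0.353, 0.179]
contact_force: [0.1, -0.3, -2.9]
finger_gap: 0.0202
grasp_force: 59.6
```

```bash
python3 -c "
from plant import workorder
print(workorder.finish_job())"
```

```text
the job is handed in; nothing more can be done
None
```

I showed the punch to the lens window first, then its back, then tipped it, and handed the job in with the punch still held steady, its cutting edge about 98 mm before the lens and within 3 mm of the line of sight by my measurement; no verdict came back.

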